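# Find the weakest camera-cradle mount and fold its tag down

### The job

The photobooth's camera has been lifted off its cradle and one of the three sprung mounts has to be marked for replacement: the softest. Press the mounts' round pads with the fingertips to find which one is softest, then push that mount's tag down flat and leave the other two tags standing. Only press and push: do not pull a pad up, and leave the loose parts lying where they are.

Things in the scene. Friction and masses are not known exactly. Their poses are not given: they have to be found in the camera images.
- cradle: grey painted steel base plate of the camera cradle, screwed to the shelf, 250 x 250 x 6 mm; origin at the centre of its underside on the shelf; its -x side looks roughly to the robot (turned up to 0.4 rad). Carries the three mounts, one near its -x side on the centre line and two side by side at its +x side, in any order
- mount_a: sprung shock mount a, bolted to the cradle plate (outwardly the same as the other two): 118 x 56 mm steel foot plate, dark round spring cup 48 mm across, an open coil spring and a round pad on top. Origin: on the axis of cup and pad, at the underside of the foot plate (6 mm above the shelf), z up, upright. Its own -x axis points from the pad to its tag: the tag's hinge pin lies along y at x = -44 mm, z = 8 mm, and the tag is 30 mm wide
- pad_a_top (a point): centre of the upper face of mount a's round black rubber-faced pad, 40 mm across; 50 mm above the mount's origin when free
- pad_a (a joint): travel of pad a (m): 0 = free, grows as it is pressed down, stop at 0.012; negative = pulled up. A plain spring of 0.4 to 1.8 N per mm, lightly damped (0.02 N per mm/s); for the same push the softest of the three gives at least 1.5 times as far as either other. It springs back when let go
- tag_a_edge (a point): middle of the free edge of mount a's plain aluminium service tag, 34 mm from its hinge pin; the tag is 30 mm wide and 2.5 mm thick. Standing, the tag slants up and away from the pad at 43 to 50 degrees above level, its free edge some 31 to 34 mm above the mount's origin; down, it lies level with the edge at x = -78 mm, z = 8 mm in the mount's frame
- tag_a (a joint): hinge angle of tag a (rad): 0 = standing, 0.87 = down flat on its stop. A friction hinge (about 2 N at the middle of the tag) that stays where it is left; pressing from above on the tag's upper face folds it down
- mount_b: sprung shock mount b, bolted to the cradle plate (outwardly the same as the other two): 118 x 56 mm steel foot plate, dark round spring cup 48 mm across, an open coil spring and a round pad on top. Origin: on the axis of cup and pad, at the underside of the foot plate (6 mm above the shelf), z up, upright. Its own -x axis points from the pad to its tag: the tag's hinge pin lies along y at x = -44 mm, z = 8 mm, and the tag is 30 mm wide
- pad_b_top (a point): centre of the upper face of mount b's round black rubber-faced pad, 40 mm across; 50 mm above the mount's origin when free
- pad_b (a joint): travel of pad b (m): 0 = free, grows as it is pressed down, stop at 0.012; negative = pulled up. A plain spring of 0.4 to 1.8 N per mm, lightly damped (0.02 N per mm/s); for the same push the softest of the three gives at least 1.5 times as far as either other. It springs back when let go
- tag_b_edge (a point): middle of the free edge of mount b's plain aluminium service tag, 34 mm from its hinge pin; the tag is 30 mm wide and 2.5 mm thick. Standing, the tag slants up and away from the pad at 43 to 50 degrees above level, its free edge some 31 to 34 mm above the mount's origin; down, it lies level with the edge at x = -78 mm, z = 8 mm in the mount's frame
- tag_b (a joint): hinge angle of tag b (rad): 0 = standing, 0.87 = down flat on its stop. A friction hinge (about 2 N at the middle of the tag) that stays where it is left; pressing from above on the tag's upper face folds it down
- mount_c: sprung shock mount c, bolted to the cradle plate (outwardly the same as the other two): 118 x 56 mm steel foot plate, dark round spring cup 48 mm across, an open coil spring and a round pad on top. Origin: on the axis of cup and pad, at the underside of the foot plate (6 mm above the shelf), z up, upright. Its own -x axis points from the pad to its tag: the tag's hinge pin lies along y at x = -44 mm, z = 8 mm, and the tag is 30 mm wide
- pad_c_top (a point): centre of the upper face of mount c's round black rubber-faced pad, 40 mm across; 50 mm above the mount's origin when free
- pad_c (a joint): travel of pad c (m): 0 = free, grows as it is pressed down, stop at 0.012; negative = pulled up. A plain spring of 0.4 to 1.8 N per mm, lightly damped (0.02 N per mm/s); for the same push the softest of the three gives at least 1.5 times as far as either other. It springs back when let go
- tag_c_edge (a point): middle of the free edge of mount c's plain aluminium service tag, 34 mm from its hinge pin; the tag is 30 mm wide and 2.5 mm thick. Standing, the tag slants up and away from the pad at 43 to 50 degrees above level, its free edge some 31 to 34 mm above the mount's origin; down, it lies level with the edge at x = -78 mm, z = 8 mm in the mount's frame
- tag_c (a joint): hinge angle of tag c (rad): 0 = standing, 0.87 = down flat on its stop. A friction hinge (about 2 N at the middle of the tag) that stays where it is left; pressing from above on the tag's upper face folds it down
- bezel: loose cast zinc coin slot bezel, 60 x 38 x 12 mm, lying on a -x corner of the cradle plate; origin at the centre of its underside
- door_hinge: loose chrome door hinge, 60 x 51 x 9 mm, lying open on the other -x corner of the cradle plate; origin at the centre of its underside
- reflector: loose white plastic reflector cone, mouth down on the shelf beside the plate, 74 mm across, 62 mm high with a 26 mm neck on top; origin at the centre of its underside
- parts_box: green tin parts box, 150 x 100 x 45 mm, fixed on the shelf beside the plate at its +y side, lid folded right back on its +y side, sloping down to the shelf some 100 mm out; origin at the centre of its underside
Not all that is in view belongs to the job. There is more than one size of the reflector; the one meant has the size given above.

How it is judged:
On the way, in this order (a step that is already met when the one before it is completed fails the run):
1. the softest pad is pressed down by 3 mm or more while its tag still stands (the other two pads are free) (((value of joint pad_a above 0.003 m and value of joint tag_a below 0.3 rad and value of joint each of pad_b, pad_c below 5e-06 m) or (value of joint pad_b above 0.003 m and value of joint tag_b below 0.3 rad and value of joint each of pad_a, pad_c below 5e-06 m) or (value of joint pad_c above 0.003 m and value of joint tag_c below 0.3 rad and value of joint each of pad_a, pad_b below 5e-06 m))), for 0.1 s.
2. the softest mount's tag is pushed down flat (((value of joint tag_a above 0.72 rad and value of joint pad_a above 5e-06 m) or (value of joint tag_b above 0.72 rad and value of joint pad_b above 5e-06 m) or (value of joint tag_c above 0.72 rad and value of joint pad_c above 5e-06 m))), for 0.2 s.
At the end, for the whole second after the job is handed in: The softest mount (its free pad sags 0.005 mm or more by its own weight, too little to see) has its tag flat (over 0.72 of 0.87 rad); the other tags stand (under 0.3 rad); the pads are free (within 2 mm); bezel, hinge and reflector rest within 20 mm of where they were ((((value of joint tag_a above 0.72 rad and value of joint pad_a above 5e-06 m) and value of joint each of tag_b, tag_c below 0.3 rad) or ((value of joint tag_b above 0.72 rad and value of joint pad_b above 5e-06 m) and value of joint each of tag_a, tag_c below 0.3 rad) or ((value of joint tag_c above 0.72 rad and value of joint pad_c above 5e-06 m) and value of joint each of tag_a, tag_b below 0.3 rad)) and value of joint pad_a between -0.002 and 0.002 m and value of joint pad_b between -0.002 and 0.002 m and value of joint pad_c between -0.002 and 0.002 m and distance of each of bezel, door_hinge, reflector from where it was at the start of the episode below 0.02 m and linear speed of each of bezel, door_hinge, reflector below 0.02 m/s); the robot touches nothing.
It fails at once if a pad is pulled up by 5 mm or more (value of joint any of pad_a, pad_b, pad_c below -0.005 m).
It fails at once if a loose part is carried or knocked more than 20 mm away (distance of any of bezel, door_hinge, reflector from where it was at the start of the episode above 0.02 m).
It also fails if it takes over 45 s, if anything falls off the work surface, if the arm or the gripper's body presses on something with over 40 N, if the wrist force passes 120 N, or if a joint passes its speed limit or range.

### The arm

A 6-joint arm with a two-finger parallel gripper is mounted at the origin on the work surface. World frame = base frame: x ahead of the robot, y to its left, z up, the work surface at z = 0. Lengths are in m, angles in rad, forces in N, time in s.
With the tool pointing down it reaches from about 0.325 to 0.775 m from the base axis. Payload 5.5 kg.
Tool frame: the origin (TCP) lies between the finger pads; the fingertips stand 8 mm ahead of it and the grasp point (between the pads) lies 11 mm behind it (tcp_to_tips is the distance from the TCP to the fingertips, in m); z points along the fingers, y is the line along which they close (so a half turn about z gives the same grasp; the last joint's range is limited). The gripper opens to 88 mm and grips with 3 to 60 N. Pads are 20 mm wide; open, the fingers measure 115 mm over their backs; the gripper's body (75 mm by 178 mm) begins 61 mm behind the grasp point.
Start: joints at [1.098, 0.091, 1.231, -0, 1.82, -0.057], TCP at [0.242, 0.549, 0.231] pointing down, gripper open.
Joint ranges: [-2.87, 2.87], [-0.86, 2.18], [0.17, 2.46], [-1.51, 4.65], [0.06, 2.69], [-2.65, 2.65]. Speed limits (rad/s): [2.57, 2.57, 3.01, 3.14, 3.14, 3.14].

### API

Orientations are given as a unit quaternion [w, x, y, z].
In Python, from bench import * gives the robot as it stands. Calls block until the motion is done:
- move_to(position, orientation): joint-space move of the TCP to a pose.
- move_l(position, speed=0.15, orientation=None): straight line of the TCP; orientation=None keeps the orientation; speed is the mean speed in m/s.
- movej(angles): joint-space move.
- gripper_open() and close(): open the fingers fully, or close them until they stop; the grip force is fixed at half the most.
- hold(seconds).
- inverse_kinematics(position, orientation): joint angles nearest the present ones, or None.
- state(): the state.
- get_image(name): name is "scene" or "top"; returns a dict with "frame" (480x640x3 uint8, blue, green, red), "depth" (480x640 float32, m along the optical axis (not along the pixel's ray), 0 where there is no reading), "camera_matrix" (3x3 intrinsics, pixels), "view" (4x4, takes a point from world to camera coordinates). Camera axes: x right, y up, looking along -z (the intrinsics and any distortion apply to the point x, -y, -z); pixel columns grow to the right and rows downward; lengths in m; the calibration is good to about 2 mm. A picture is of the moment at which its call begins.
A pose or a line that the arm cannot do raises IKError and nothing moves.
- job_done(): hands the job in; it is judged then, once.
The state is a dict: "time": time; "joint_pos": joint angles; "dq": joint speeds; "joint_torque": joint torques, N m; "ee_pos": TCP position; "ee_rot": TCP orientation; "ft_force": force on the tool from outside, world axes, zero at the start; "moment": the same for the moment, N m; "finger_gap": finger opening in m; "finger_force": force on a finger pad.
Only numpy, scipy, OpenCV 4.12 (cv2) and the standard library are available. Lean on these libraries where they do the work, as an engineer would, in place of code of your own. Each camera call takes 0.05 s, during which the arm holds its last target. There are 200 camera calls.

## Working session

There is one attempt and no reset: what is moved stays moved. The work goes in short steps, each a Python script; the robot and the scene stay as the last script left them, time stands still between calls to the robot, and variables do not carry over. Pictures are saved under pics/ and viewed, at most 10 in all, crops included, and the job is handed in when it is done.

```bash
ls; mkdir -p pics; python3 - <<'E'
from bench import *
import cv2, numpy as np
s=state();print(s['time'],s['ee_pos'],s['ee_rot'],s['ft_force'],s['finger_gap'])
for n in('scene','top'):
    d=get_image(n);cv2.imwrite(f'pics/{n}0.png',d['frame']);np.savez(f'{n}0.npz',**d)
    print(n,d['camera_matrix'].tolist(),np.round(d['view'],4).tolist(),d.keys())
E
```

```text
pics
0.0 [0.24224472 0.54860708 0.22954095] [-2.23677969e-04  2.06411777e-01  9.78464751e-01 -9.26784373e-04] [ 0.88679569 -0.04151171 -0.67866928] 0.08793697196967225
scene [[498.6851154613036, 0.0, 318.6587202391666], [0.0, 498.6851154613036, 243.2054490102037], [0.0, 0.0, 1.0]] [[-0.4603, 0.8875, -0.0187, 0.2595], [-0.7183, -0.36, 0.5954, 0.4054], [0.5217, 0.2875, 0.8032, -1.3401], [0.0, 0.0, 0.0, 1.0]] dict_keys(['frame', 'depth', 'camera_matrix', 'view'])
top [[527.4362546903857, 0.0, 310.31556063486937], [0.0, 527.4362546903857, 229.49446417365883], [0.0, 0.0, 1.0]] [[-0.0068, -0.9998, 0.0173, 0.0039], [0.9883, -0.0041, 0.1525, -0.6281], [-0.1524, 0.0181, 0.9881, -1.1035], [0.0, 0.0, 0.0, 1.0]] dict_keys(['frame', 'depth', 'camera_matrix', 'view'])
```

View pics/scene0.png

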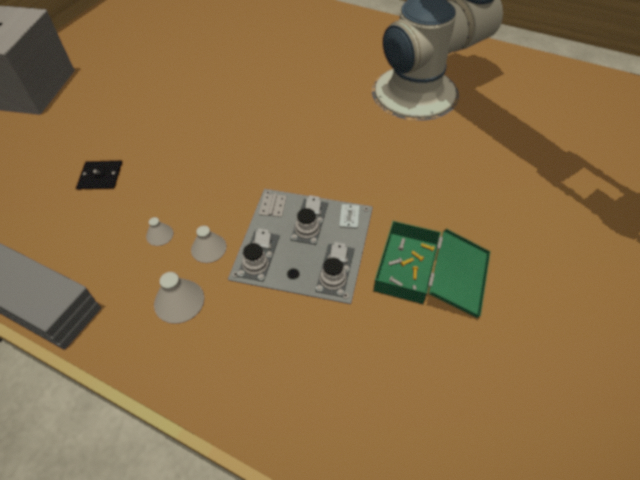

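View pics/top0.png

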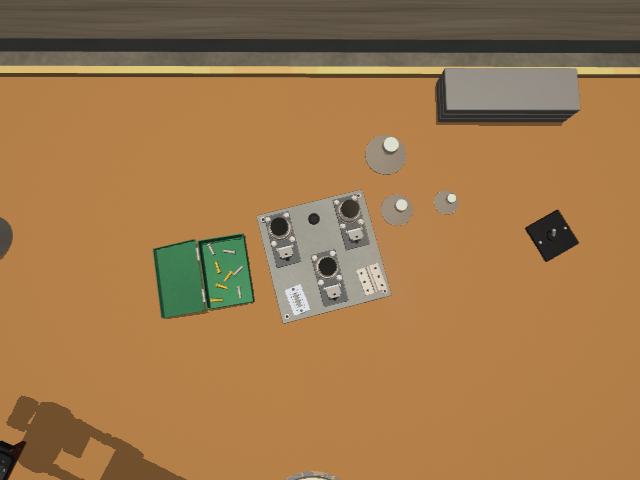

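The pictures show three mounts on the grey plate. In the top view the pads are the dark discs at (279,227), (350,209) and (327,267). Their pale tags are at (286,253), (355,236) and (334,293).

Look-alikes for a pad or a tag:
- The bare black grommet at (314,219) is flat on the plate and has no tag or foot.
- The white bezel at (297,299) and the chrome hinge at (372,279) are pale, but they are loose parts.

I pick the three discs that have foot plates.

```bash
cat > h.py <<'E'
import numpy as np, cv2
def ray(d,px,z):
    K,V=d['camera_matrix'],d['view']; R,t=V[:3,:3],V[:3,3]
    u=np.linalg.solve(K,[px[0],px[1],1.]); dirw=R.T@np.array([u[0],-u[1],-u[2]]); c=-R.T@t
    return c+dirw*(z-c[2])/dirw[2]
def proj(d,p):
    q=d['view'][:3,:3]@p+d['view'][:3,3]; q=d['camera_matrix']@np.array([q[0],-q[1],-q[2]]); return q[:2]/q[2]
E
python3 - <<'E'
import numpy as np,cv2
from h import *
d=dict(np.load('top0.npz')); s=dict(np.load('scene0.npz'))
g=d['frame'].max(2)
vis=cv2.resize(d['frame'][180:330,250:400],None,fx=4,fy=4,interpolation=cv2.INTER_CUBIC)
vis2=cv2.resize(s['frame'][180:305,225:380],None,fx=4,fy=4,interpolation=cv2.INTER_CUBIC)
G=cv2.resize(g[180:330,250:400],None,fx=4,fy=4,interpolation=cv2.INTER_CUBIC)
m=(G<45).astype(np.uint8); m=cv2.morphologyEx(m,cv2.MORPH_OPEN,cv2.getStructuringElement(2,(17,17)))
n,l,st,c=cv2.connectedComponentsWithStats(m)
for i in range(1,n):
    if st[i,4]<400: continue
    cn=cv2.findContours((l==i).astype(np.uint8),0,1)[0][0]; (x,y),r=cv2.minEnclosingCircle(cn)
    cx,cy=c[i]; p=((cx+.5)/4-.5+250,(cy+.5)/4-.5+180)
    w=ray(d,p,.056); q=proj(s,w)
    print(np.round(p,1),'area',st[i,4],'r',round(r/4,1),'world',np.round(w,4),'in scene',np.round(q,1))
    cv2.circle(vis,(int(x),int(y)),int(r),(0,0,255),1)
    cv2.drawMarker(vis2,tuple(int(v) for v in ((q-[225,180]+.5)*4)),(0,0,255),0,12)
cv2.imwrite('pics/top_crop.png',vis);cv2.imwrite('pics/scene_crop.png',vis2)
E
```

```text
[278.7 226.1] area 3510 r 8.7 world [0.6347 0.069  0.056 ] in scene [333.2 265.4]
[327.1 266. ] area 3504 r 8.7 world [ 0.5476 -0.035   0.056 ] in scene [306.6 214.8]
```

View pics/top_crop.png

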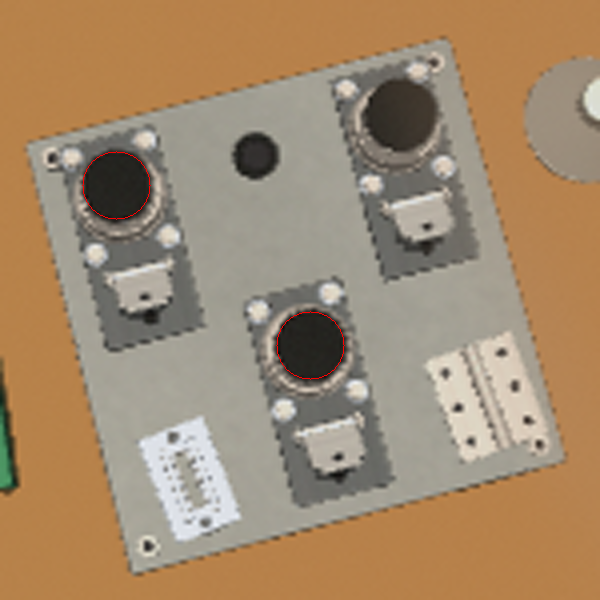

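View pics/scene_crop.png

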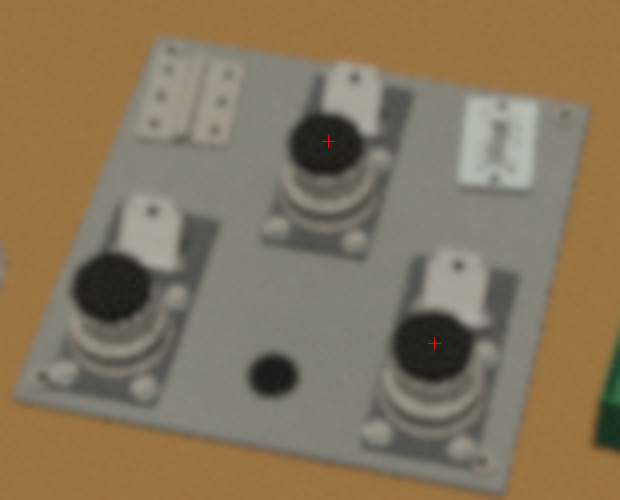

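All three picks are right: the third pad's disc is at crop (402,116), or pixel (350.4,208.9), and the mask missed it because of a sheen. Next I press all three pads with closed fingers and compare the force slopes.

```bash
cat >> h.py <<'E'
D=dict(np.load('top0.npz'))
full=lambda x,y:((x+.5)/4-.5+250,(y+.5)/4-.5+180)
cor=[ray(D,full(*c),.006)[:2] for c in((27,142),(443,37),(566,460),(133,573))]
v=(cor[0]-cor[3])+(cor[1]-cor[2]); yaw=np.arctan2(v[1],v[0])
Q=[0,np.cos(yaw/2),np.sin(yaw/2),0]
PAD={'L':ray(D,(278.7,226.1),.056),'M':ray(D,(327.1,266.),.056),'R':ray(D,(350.4,208.9),.056)}
E
python3 - <<'E'
from bench import *
from h import *
print('yaw',yaw,{k:np.round(v,4) for k,v in PAD.items()},np.linalg.norm(cor[0]-cor[1]))
close()
for k in 'LMR':
    p=PAD[k]
    move_to([p[0],p[1],.095],Q); hold(.3)
    f0=state()['ft_force'][2]; rec=[]
    for tip in (.058,.054,.052,.050):
        move_l([p[0],p[1],tip+.008],speed=.05); hold(.25)
        s=state(); rec.append((s['ee_pos'][2]-.008,s['ft_force'][2]-f0))
        if abs(rec[-1][1])>16: break
    print(k,np.round(rec,4).tolist(),round(f0,2),'t',s['time'],'q6',s['joint_pos'][5])
    move_l([p[0],p[1],.095],speed=.15)
E
```

```text
yaw 0.2511315412623345 {'L': array([0.6347, 0.0691, 0.056 ]), 'M': array([ 0.5475, -0.0349,  0.056 ]), 'R': array([ 0.6721, -0.0873,  0.056 ])} 0.2453438888473029
L [[0.0585, -0.9342], [0.0544, 2.1117], [0.0523, 3.6635], [0.0506, 6.6017]] 0.3 t 6.4917 q6 1.3749060501508505
M [[0.0584, 1.5613], [0.0545, 3.1222], [0.0527, 4.8011], [0.0513, 7.3122]] 0.14 t 10.275 q6 1.1940451186555168
R [[0.0585, 1.6089], [0.0542, 1.3015], [0.0522, 2.318], [0.0502, 2.2446]] 0.12 t 14.0583 q6 1.1403504073788309
```

R looks clearly softest, but single force readings carry about 1 N of noise. I'll do a short averaged check with a deeper press, and push R's tag only if that check agrees.

```bash
python3 - <<'E'
from bench import *
from h import *
def fz(n=12):
    r=[]
    for _ in range(n): hold(.03); r.append(state()['ft_force'][2])
    return np.mean(r)
res={}
for k in 'MLR':
    p=PAD[k]; move_to([p[0],p[1],.072],Q); f0=fz()
    move_l([p[0],p[1],.057],speed=.08); f=fz(); z=state()['ee_pos'][2]-.008
    res[k]=(f-f0)/((.056-z)*1e3); print(k,'F',round(f-f0,2),'tip',round(z,4),'k',round(res[k],2),state()['time'])
    move_l([p[0],p[1],.085],speed=.15)
o=sorted(res,key=res.get)
if o[0]=='R' and res[o[1]]>1.4*res['R']:
    u=np.array([np.cos(yaw),np.sin(yaw)]); t=PAD['R'][:2]-.064*u
    move_to([*t,.065],Q); f0=fz(6)
    for tip in (.03,.022,.017,.015,.0135):
        move_l([*t,tip+.008],speed=.06); f=fz(5)-f0; s=state()
        print('tag',round(s['ee_pos'][2]-.008,4),round(f,2))
        if f>9: break
    hold(.2)
    move_l([*t,.1],speed=.15); move_l([t[0]-.15*u[0],t[1]-.15*u[1],.2],speed=.25)
    print(state()['time'])
d=get_image('scene'); np.savez('scene1.npz',**d)
cv2.imwrite('pics/scene1.png',cv2.resize(d['frame'][180:305,225:380],None,fx=4,fy=4,interpolation=cv2.INTER_CUBIC))
E
```

```text
M F 8.84 tip 0.0507 k 1.68 16.2083
L F 6.33 tip 0.0502 k 1.09 18.2833
R F 3.94 tip 0.0493 k 0.59 20.4417
tag 0.0303 0.1
tag 0.0219 -0.27
tag 0.0169 0.3
tag 0.0156 4.12
tag 0.0154 10.91
25.5667
```

View pics/scene1.png

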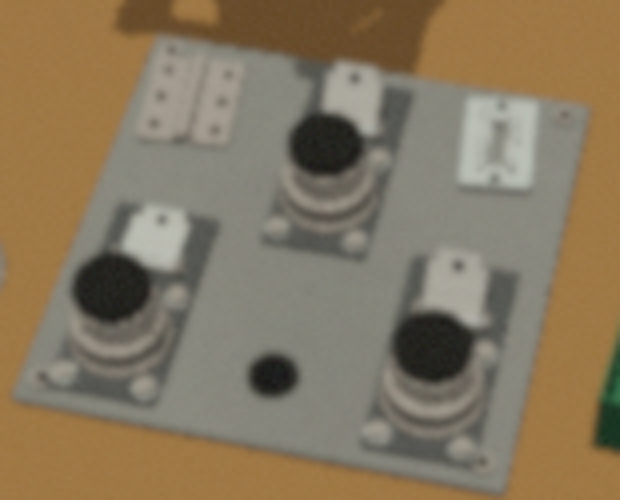

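R is softest at about 0.6 N/mm, against 1.1 for L and 1.7 for M. Its tag's free edge has moved from crop (152,195) to (161,205), and the other tags and the loose parts haven't moved. I'll check that edge against the projected flat position, then hand in.

```bash
python3 - <<'E'
from bench import *
from h import *
s=dict(np.load('scene1.npz')); u=np.array([np.cos(yaw),np.sin(yaw)])
e=[]
for a in (0,.3,.785):
    x=-.044-.034*np.cos(a); z=.014+.034*np.sin(a)
    q=proj(s,np.r_[PAD['R'][:2]+x*u,z]); e.append((q-[225,180]+.5)*4); print(a,np.round(e[-1]))
m=np.array([161,205])
err=[np.linalg.norm(m-(c+np.array([152,195])-e[2])) for c in e]; print(err)
if err[0]==min(err): print(job_done())
E
```

```text
0 [167. 210.]
0.3 [164. 200.]
0.785 [157. 196.]
[np.float64(4.003841034805064), np.float64(5.994633145533272), np.float64(13.45362404707371)]
the job is handed in; nothing more can be done
None
```

I handed the job in with mount R's tag pushed down. R, the +x mount on the robot's right, is the softest at about 0.6 N/mm against 1.1 and 1.7; the tag met a firm stop at the flat height, the other two tags stand, and no verdict came back.

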